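# Brake the dish shuttle, load it, release it

### The arm

A 6-joint arm with a two-finger parallel gripper is mounted at the origin on the work surface. World frame = base frame: x ahead of the robot, y to its left, z up, the work surface at z = 0. Lengths are in m, angles in rad, forces in N, time in s.
With the tool pointing down it reaches from about 0.35 to 0.975 m from the base axis. Payload 4.9 kg.
Tool frame: the origin (TCP) lies at the very end of the fingers, on their centre line; the grasp point (between the pads) lies manip.grip_point_offset behind it (manip.grip_point_offset is the distance from the TCP to the grasp point, in m); z points along the fingers, y is the line along which they close (so a half turn about z gives the same grasp; the last joint's range is limited). The gripper opens to 85 mm and grips with 20 to 120 N. Pads are 22 mm wide; open, the fingers measure 114 mm over their backs; the gripper's body (76 mm by 85 mm) begins 54 mm behind the grasp point. The pads swing forward as they close: fully open they stand 13 mm farther back than shut.
Start: joints at [-1.432, 0.053, 1.613, -0, 1.476, -0.119], TCP at [0.159, -0.604, 0.231] pointing down, gripper open.
Joint ranges: [-3.01, 3.01], [-1.01, 2.22], [0.06, 2.58], [-1.02, 4.17], [0.09, 2.62], [-3.14, 3.14]. Speed limits (rad/s): [2.57, 2.57, 3.14, 3.14, 3.14, 3.14].

### API

Orientations are given as a unit quaternion [w, x, y, z].
In Python, from plant import manip gives the robot as it stands.
- The arm moves only by the shell command python3 -m crank 'ROWS' [OPENING]. ROWS is JSON, a list of rows, each an object of numbers: "x", "y", "z": the shift along the tool's x, y, z in cm; "turn": the turn about the tool's z in rad. In form: [{"x": .., "y": .., "z": .., "turn": ..}, ...]. A call has 1 to 5 rows; each row shifts and turns the commanded pose from where the row before left it, along the tool's axes as they then stand; what a row does not reach is not made up. A row lasts 1/10 s, in which the tool goes at most 50 mm and 8.59 degrees, less where a joint would pass 70% of its speed; a pose out of reach is approached as far as the arm can. A call with a gripper value outside its range is refused whole. OPENING is the opening in per cent of the stroke, from 0 (shut) to 100 (fully open), set as the call begins (- or left out, the last holds). The fingers move at their own pace and stop on an object; the grip force is fixed at half the most. Time passes only in rows, so rows that do not move let the fingers close. It gives the time, the measured TCP pose, the force, the opening and the grip force at its end, in the units of the state.
- manip.state(): the state, without advancing time (a new reading comes with each control period).
- manip.grab_frame(name): name is "scene" or "top" or "wrist"; returns (picture, depth): 480x640x3 uint8, red, green, blue; 480x640 float32, m along the optical axis (not along the pixel's ray), 0 where there is no reading.
- manip.camera_model(name): a dict with "mtx" (3x3 intrinsics, pixels), "world_to_cam" (4x4, takes a point from world to camera coordinates). Camera axes: x right, y down, z forward; pixel columns grow to the right and rows downward; lengths in m; the calibration is good to about 2 mm. The wrist camera is an equidistant fisheye: a pixel r from the principal point sees the ray r / f radians off the axis. A picture is of the moment at which its call begins: read the wrist's pose just before it. camera_model takes no time and is no camera call; for the wrist camera it gives the pose at the moment of the call.
- manip.job_done(): hands the job in; it is judged then, once.
The state is a dict: "time": time; "joint_pos": joint angles; "joint_vel": joint speeds; "joint_efforts": joint torques, N m; "tool_pos": TCP position; "tool_rot": TCP orientation; "contact_force": force on the tool from outside, world axes, zero at the start; "ft_torque": the same for the moment, N m; "gripper_width": opening from 0.0 (shut) to 1.0 (fully open); "grasp_force": force on a finger pad.
Only numpy, scipy, OpenCV 4.12 (cv2) and the standard library are available. Lean on these libraries where they do the work, as an engineer would, in place of code of your own. Each camera call takes 0.05 s, during which the arm holds its last target. There are 200 camera calls.

### The job

Load the dish shuttle: press its red brake lever down, firmly but without overloading it, until the brake grips by itself and let go; then set the canister with the blue lid gently and upright into the shuttle's blue cup and let go. Finally flick the lever all the way back up to free the brake, with the canister still in the cup, the shuttle not shifted along its track and nothing else on the bench disturbed.

Things in the scene. Friction and masses are not known exactly. Their poses are not given: they have to be found in the camera images.
- shuttle: White carriage, plate 135 x 120 mm, top 34 mm above the bench, rolling freely on a grey 380 mm track fixed to the bench. Origin: at bench level under its middle. x: level, from the red lever towards the cup; y: along the track; z: up. Cup axis at x +30 mm, y 0. It starts up to 80 mm either side of the track's middle and must stay within 20 mm of where it was parked.
- hinge (a point): Middle of the brake lever's hinge axis, 60 mm above the bench, 45 mm from the shuttle's origin towards -x. The axis runs along the shuttle's y, between two dark cheeks (8 mm thick, 20 mm to either side, top 73 mm above the bench). From here the lever reaches out towards the shuttle's -x, clear of the track: under the paddle is open bench.
- lever (a joint): Brake lever angle, rad: 0 = fully up (freed, on its stop, bar rising outwards at 0.61); grows as the paddle is pressed; bar level at 0.61. Stiff friction hinge: stays where left, moves at about 4.5 N at the paddle. Somewhere from 0.43 to 0.79 (hidden wear) the shoe meets the strip and it stiffens. 10 to 14 N on the paddle sets the brake, over 20 N overloads it. Freed: below 0.12.
- paddle (a point): Middle of the top face of the red paddle at the lever's end: 40 mm along the lever, 32 mm wide along the hinge axis (can be pinched across this width from above), 10 mm thick. The point is 105 mm from the hinge axis along the lever and 5 mm above the bar's mid-line; it swings about the hinge from 124 mm above the bench (up) to 65 mm (bar level).
- brake_shoe: Black rubber shoe (16 mm roller, springy, gives 2 mm at 50 N) under the lever, 30 mm out from the hinge and 12 mm below the bar's mid-line; origin on the hinge axis, turns with the lever. It presses on the aluminium strip beside the track (top 35 to 45 mm above the bench, unknown). Brake set: more than 8 N between shoe and strip with the lever let go. Over 50 N damages it.
- seat (a point): Centre of the inner floor of the blue cup on the shuttle, 38 mm above the bench. Round cup of 62 mm inner diameter, flaring to 72 mm at its rim 16 mm above this point.
- can_blue_center (a point): The canister to load: steel cylinder, 52 mm diameter, with a blue lid and upright blue post. Point on its axis, 56 mm above its underside, half its full height. The flat lid top is 24 mm above this point; from there the post, 22 mm diameter, rises 32 mm. Grip the post or the body. 0.2 to 0.4 kg. Set it down, never drop or ram it (over 80 N on the cup).
- can_white_center (a point): Look-alike canister with a white lid and post, same sizes, on the other side of the track; leave it alone. Point on its axis 56 mm above its underside.
- dishes_low: Stack of four pinkish dishes, 92 mm diameter, 60 mm high. Origin: centre of underside. Leave alone.
- dishes_tall: Stack of eight pinkish dishes, 92 mm diameter, 120 mm high. Origin: centre of underside. Leave alone.
- burner: Steel gas burner, foot 100 x 80 mm, 157 mm high. Origin: centre of underside. Leave alone.
- spray: White bottle with red cap, 64 mm diameter, 170 mm high. Origin: centre of underside. Leave alone.
- tips: Orange open box, 85 x 120 x 55 mm. Origin: centre of underside. Leave alone.
- needle: Black-handled needle, 170 mm long, lying on the bench. Origin: middle of its underside. Leave alone.
There are look-alikes about, which are no part of the job. What is shaped like the part that bears can_blue_center but orange is not meant.

How it is judged:
On the way, in this order (a step that is already met when the one before it is completed fails the run):
1. the brake is set: the lever is pressed down and let go, and the shoe keeps pressing on the strip with more than 8 N (value of joint lever above 0.35 rad and contact force between brake_shoe and anything else above 8 N and contact force between the fingers and shuttle below 0.3 N), for 0.3 s.
2. the blue-lidded canister stands in the cup, let go, while the brake is still set (horizontal distance between can_blue_center and seat below 0.008 m and z of can_blue_center in the frame of seat below 0.06 m and angle between can_blue_center's own z axis and vertical below 0.08 rad and contact force between the fingers and can_blue below 0.3 N and value of joint lever above 0.35 rad and contact force between brake_shoe and anything else above 5 N), for 0.3 s.
At the end, for the whole second after the job is handed in: The lever is back up (within 0.12 rad of its upper stop), the blue-lidded canister stands upright on the floor of the cup (within 8 mm of its axis) and the shuttle is within 20 mm of where it was parked (value of joint lever below 0.12 rad and horizontal distance between can_blue_center and seat below 0.008 m and z of can_blue_center in the frame of seat below 0.06 m and angle between can_blue_center's own z axis and vertical below 0.08 rad and distance of seat from where it was at the start of the episode below 0.02 m); the robot touches nothing.
It fails at once if the brake is overloaded (more than 50 N on the shoe) (contact force between brake_shoe and anything else above 50 N).
It fails at once if the shuttle shifts more than 20 mm along its track (distance of seat from where it was at the start of the episode above 0.02 m).
It fails at once if another thing on the bench is moved by more than 20 mm (distance of any of can_white_center, dishes_low, dishes_tall, burner, spray, tips, needle from where it was at the start of the episode above 0.02 m).
It fails at once if the canister is dropped or rammed into the shuttle (more than 80 N) (contact force between can_blue and shuttle above 80 N).
It also fails if it takes over 64 s, if anything falls off the work surface, if the arm or the gripper's body presses on something with over 40 N, if the wrist force passes 120 N, or if a joint passes its speed limit or range.

## Working session

There is one attempt and no reset: what is moved stays moved. The work goes in short steps, Python scripts to look and compute and a shell command to move; the robot and the scene stay as the last step left them, time stands still between calls to the robot, and variables do not carry over. Pictures are saved under pics/ and viewed, at most 10 in all, crops included, and the job is handed in when it is done.

```bash
mkdir -p pics; ls; python3 - <<'E'
from plant import manip
import cv2,numpy as np
s=manip.state();print(s['time'],s['tool_pos'],s['tool_rot'],s['gripper_width'],manip.grip_point_offset)
for n in("scene","top"):
    p,d=manip.grab_frame(n);cv2.imwrite(f"pics/{n}0.png",p[...,::-1]);np.savez(f"pics/{n}0.npz",p=p,d=d,**manip.camera_model(n))
    print(n,manip.camera_model(n))
E
```

```text
pics
0.0 [ 0.1592649  -0.60370628  0.2300607 ] [-1.04111667e-03  9.91703048e-01  1.28545639e-01 -1.83179054e-06] 1.0021457197390617 0.0187
scene {'mtx': array([[487.14959668,   0.        , 320.96902876],
       [  0.        , 487.14959668, 250.16142116],
       [  0.        ,   0.        ,   1.        ]]), 'world_to_cam': array([[ 0.71521939,  0.69861206, -0.02006031, -0.42624265],
       [ 0.39112641, -0.42388145, -0.81691165, -0.14672892],
       [-0.57920752,  0.57642494, -0.57641386,  1.55951798],
       [ 0.        ,  0.        ,  0.        ,  1.        ]])}
top {'mtx': array([[532.30111938,   0.        , 321.52451287],
       [  0.        , 532.30111938, 243.44374934],
       [  0.        ,   0.        ,   1.        ]]), 'world_to_cam': array([[-2.65995834e-02, -9.99646152e-01,  1.81182969e-04,
         3.98439988e-02],
       [-9.94674908e-01,  2.64492495e-02, -9.96105681e-02,
         5.90705560e-01],
       [ 9.95705289e-02, -2.82981777e-03, -9.95026483e-01,
         1.36825128e+00],
       [ 0.00000000e+00,  0.00000000e+00,  0.00000000e+00,
         1.00000000e+00]])}
```

View pics/scene0.png

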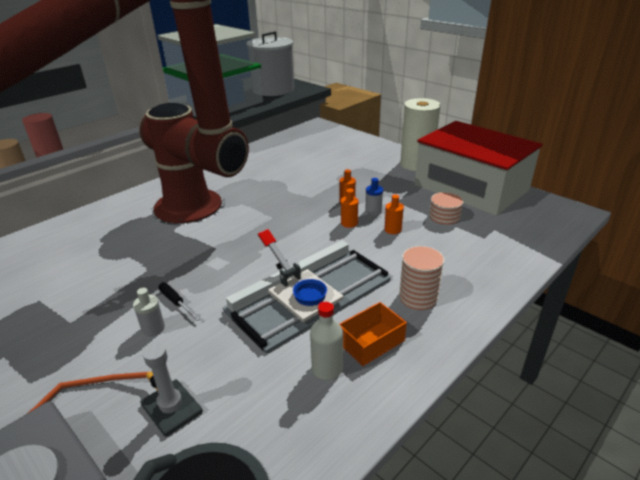

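View pics/top0.png

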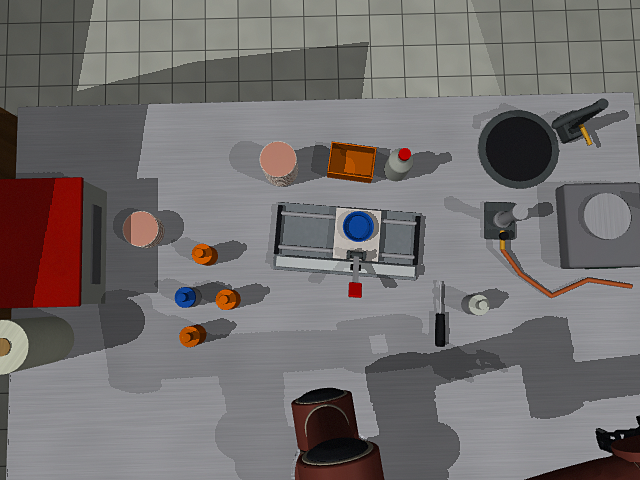

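The scene view shows the shuttle in the middle, with the blue cup at (310,291) and the red paddle at (266,237). The blue canister at (374,195) stands among three orange look-alikes. In the top view the cup is at (358,226), the paddle at (355,290) and the blue post at (186,297).

```bash
cat > h.py <<'E'
import numpy as np,cv2
def load(n):
    f=np.load(f"pics/{n}.npz");return f['p'],f['d'],f['mtx'],f['world_to_cam']
def ray(u,v,K,T):
    R,t=T[:3,:3],T[:3,3];d=R.T@np.linalg.inv(K)@np.array([u,v,1.]);return -R.T@t,d
def onz(u,v,z,K,T):
    c,d=ray(u,v,K,T);return c+d*(z-c[2])/d[2]
def cloud(d,K,T):
    v,u=np.mgrid[:480,:640];P=np.stack([(u-K[0,2])/K[0,0]*d,(v-K[1,2])/K[1,1]*d,d],-1)
    return (P-T[:3,3])@T[:3,:3]
E
python3 - <<'E'
from h import *
np.set_printoptions(precision=4,suppress=True)
for n in("top0","scene0"):
    p,d,K,T=load(n);h=cv2.cvtColor(p,cv2.COLOR_RGB2HSV);X=cloud(d,K,T)
    for nm,m in(("blue",cv2.inRange(h,(105,120,50),(130,255,255))),("red",cv2.inRange(h,(0,200,90),(3,255,255))|cv2.inRange(h,(175,200,90),(180,255,255))),("orange",cv2.inRange(h,(5,200,90),(14,255,255)))):
        N,L,S,C=cv2.connectedComponentsWithStats(m)
        for i in range(1,N):
            if S[i,4]<40 or S[i,4]>4000: continue
            q=X[(L==i)&(d>0)]; 
            if len(q)==0: continue
            print(n,nm,S[i],C[i].round(1),"med",np.median(q,0),"z5/95",np.percentile(q[:,2],[5,95]), end=' ')
            hi=q[q[:,2]>np.percentile(q[:,2],97)-.006]; print("top mean",hi.mean(0),"min",hi.min(0),"max",hi.max(0))
# carriage white plate in top: height 34mm
p,d,K,T=load("top0");X=cloud(d,K,T)
m=((abs(X[...,2]-.034)<.005)&(p.min(-1)>140)).astype(np.uint8)
N,L,S,C=cv2.connectedComponentsWithStats(m)
for i in range(1,N):
    if S[i,4]>200:
        c=cv2.minAreaRect(np.argwhere(L==i)[:,::-1].astype(np.float32));print("plate",S[i],c,[onz(*b,.034,K,T)[:2] for b in cv2.boxPoints(c)])
E
```

```text
top0 blue [343 211  31  31 735] [358.  226.1] med [ 0.6335 -0.0725  0.0417] z5/95 [0.0348 0.0564] top mean [ 0.6332 -0.0723  0.0545] min [ 0.5926 -0.1104  0.0512] max [ 0.6714 -0.0322  0.0611]
top0 blue [175 287  21  21 338] [184.8 296.9] med [0.4606 0.3672 0.0819] z5/95 [0.0759 0.1141] top mean [0.4614 0.3712 0.1131] min [0.4511 0.3608 0.1095] max [0.4707 0.3805 0.1185]
top0 red [399 148  12  12 118] [404.3 153.6] med [ 0.7885 -0.1795  0.1702] z5/95 [0.1661 0.1744] top mean [ 0.7891 -0.1805  0.1715] min [ 0.7752 -0.1935  0.1689] max [ 0.8026 -0.1668  0.1762]
top0 red [349 282  13  16 174] [354.6 289.5] med [ 0.4687 -0.0531  0.121 ] z5/95 [0.1107 0.13  ] top mean [ 0.4577 -0.0517  0.1278] min [ 0.4493 -0.0655  0.1249] max [ 0.4716 -0.0387  0.1336]
top0 orange [ 327  146   49   33 1051] [351.8 162.8] med [ 0.8112 -0.0649  0.0052] z5/95 [-0.0002  0.0554] top mean [ 0.7853 -0.0657  0.0555] min [ 0.7571 -0.1227  0.0511] max [0.8457 0.0022 0.0619]
top0 orange [192 244  20  20 303] [201.5 253.5] med [0.5676 0.3256 0.082 ] z5/95 [0.076  0.1144] top mean [0.5693 0.3277 0.1129] min [0.5601 0.
[... 1664 characters left out ...]
.4237 0.2933 0.1076] min [0.3577 0.2496 0.1026] max [0.464  0.3637 0.1117]
scene0 orange [386 195  17  39 490] [393.6 215.9] med [0.5803 0.3092 0.0576] z5/95 [0.0095 0.1018] top mean [0.5727 0.3205 0.1074] min [0.5637 0.3139 0.1023] max [0.5807 0.3318 0.1125]
scene0 orange [ 341  303   65   48 1130] [375.3 327.7] med [ 0.802  -0.0375  0.0273] z5/95 [-0.0001  0.0528] top mean [ 0.8193 -0.0627  0.0509] min [ 0.7611 -0.1295  0.0473] max [ 0.8589 -0.0004  0.0561]
plate [333 208  48  54 956] ((356.6764831542969, 234.20587158203125), (45.25093460083008, 50.4662971496582), 4.398705005645752) [array([ 0.5532, -0.0027]), array([ 0.6857, -0.0167]), array([ 0.6733, -0.1352]), array([ 0.541 , -0.1201])]
```

```bash
R='[{"x":2.94,"y":-3,"z":-0.2},{"x":2.94,"y":-3,"z":-0.2},{"x":2.94,"y":-3,"z":-0.2},{"x":2.94,"y":-3},{"x":2.94,"y":-3}]'
python3 -m crank '[{"x":2.94,"y":-3,"z":-0.2},{"x":2.94,"y":-3,"z":-0.2},{"x":2.94,"y":-3,"z":-0.2},{"x":2.94,"y":-3},{"x":2.94,"y":-3}]' 0
python3 -m crank '[{"x":2.94,"y":-3},{"x":2.94,"y":-3},{"x":2.94,"y":-3},{"x":2.94,"y":-3},{"x":2.94,"y":-3}]'
python3 -m crank '[{"x":2.94,"y":-3},{"x":2.94,"y":-3},{"x":2.94,"y":-3},{"x":2.94,"y":-3},{"x":2.94,"y":-3}]'
python3 -m crank '[{"turn":0.12},{"turn":0.12},{"turn":0.12},{},{}]'
cat >> h.py <<'E'
def wray(u,v,C):  # fisheye pixel(s) -> centre, world dirs
    K,T=C['mtx'],C['world_to_cam'];u=np.asarray(u,float);v=np.asarray(v,float)
    a=(u-K[0,2])/K[0,0];b=(v-K[1,2])/K[1,1];r=np.hypot(a,b)+1e-12
    d=np.stack([a/r*np.sin(r),b/r*np.sin(r),np.cos(r)],-1)@T[:3,:3];return -T[:3,:3].T@T[:3,3],d
def wz(u,v,z,C):
    c,d=wray(u,v,C);return c+d*((z-c[2])/d[...,2])[...,None]
def grab(n,save):
    from plant import manip
    C=manip.camera_model(n);p,d=manip.grab_frame(n);cv2.imwrite(f"pics/{save}.png",p[...,::-1]);np.savez(f"pics/{save}.npz",p=p,d=d,**C);return p,d,C
def blobs(p,lo,hi,mn=60):
    h=cv2.cvtColor(p,cv2.COLOR_RGB2HSV);m=cv2.inRange(h,lo,hi)
    return m,[c for c in cv2.findContours(m,cv2.RETR_EXTERNAL,cv2.CHAIN_APPROX_NONE)[0] if cv2.contourArea(c)>mn]
E
python3 - <<'E'
from h import *
p,d,C=grab("wrist","w1");print(C)
E
```

```text
{'mtx': array([[371.64829954,   0.        , 318.08296044],
       [  0.        , 371.64829954, 238.50938961],
       [  0.        ,   0.        ,   1.        ]]), 'world_to_cam': array([[ 0.25443428, -0.96708783, -0.00207879, -0.62306822],
       [-0.91417061, -0.24121231,  0.32574334, -0.04282582],
       [-0.31552385, -0.08097991, -0.94545595,  0.3810653 ],
       [ 0.        ,  0.        ,  0.        ,  1.        ]])}schema error: expected keys x, y, z, turn
schema error: expected keys x, y, z, turn
schema error: expected keys x, y, z, turn
schema error: expected keys x, y, z, turn
```

View pics/w1.png

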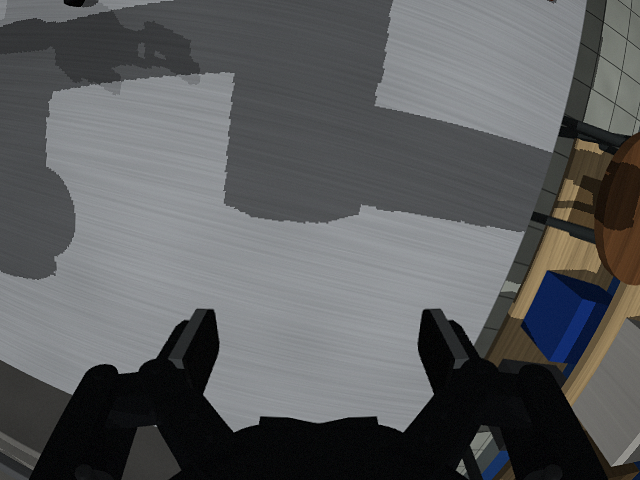

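The move was refused because every row needs all four keys, so the picture shows only bare bench, with the open fingers at (195,340) and (440,340). I'll resend it in full.

```bash
python3 -m crank '[{"x":2.94,"y":-3,"z":-0.2,"turn":0},{"x":2.94,"y":-3,"z":-0.2,"turn":0},{"x":2.94,"y":-3,"z":-0.2,"turn":0},{"x":2.94,"y":-3,"z":0,"turn":0},{"x":2.94,"y":-3,"z":0,"turn":0}]' 0
python3 -m crank '[{"x":2.94,"y":-3,"z":0,"turn":0},{"x":2.94,"y":-3,"z":0,"turn":0},{"x":2.94,"y":-3,"z":0,"turn":0},{"x":2.94,"y":-3,"z":0,"turn":0},{"x":2.94,"y":-3,"z":0,"turn":0}]'
python3 -m crank '[{"x":2.94,"y":-3,"z":0,"turn":0},{"x":2.94,"y":-3,"z":0,"turn":0},{"x":2.94,"y":-3,"z":0,"turn":0},{"x":2.94,"y":-3,"z":0,"turn":0},{"x":2.94,"y":-3,"z":0,"turn":0}]'
python3 -m crank '[{"x":0,"y":0,"z":0,"turn":0.12},{"x":0,"y":0,"z":0,"turn":0.12},{"x":0,"y":0,"z":0,"turn":0.12},{"x":0,"y":0,"z":0,"turn":0},{"x":0,"y":0,"z":0,"turn":0}]'
python3 - <<'E'
from h import *
p,d,C=grab("wrist","w2");print(C['world_to_cam'])
E
```

```text
time: 0.65
tool_pos: [0.2637, -0.4202, 0.237]
tool_rot: [-0.0, 0.992, 0.128, 0.0]
contact_force: [-0.4, -0.4, 1.1]
gripper_width: 0.145
grasp_force: 0.0
time: 1.15
tool_pos: [0.3675, -0.2376, 0.2371]
tool_rot: [0.0, 0.992, 0.128, 0.0]
contact_force: [0.9, 0.2, -0.0]
gripper_width: 0.005
grasp_force: 0.0
time: 1.65
tool_pos: [0.4715, -0.055, 0.2372]
tool_rot: [0.0, 0.992, 0.129, 0.0]
contact_force: [0.2, -0.9, -0.6]
gripper_width: -0.0
grasp_force: 0.0
time: 2.15
tool_pos: [0.4709, -0.0567, 0.2371]
tool_rot: [-0.0, 0.999, -0.05, -0.0]
contact_force: [0.4, 0.7, -0.2]
gripper_width: -0.003
grasp_force: 0.0
[[-1.00146316e-01 -9.94972721e-01  3.29444406e-06 -8.72123456e-03]
 [-9.40495683e-01  9.46641563e-02  3.26353440e-01  4.02826748e-01]
 [-3.24713082e-01  3.26799964e-02 -9.45247815e-01  5.40848309e-01]
 [ 0.00000000e+00  0.00000000e+00  0.00000000e+00  1.00000000e+00]]
```

View pics/w2.png

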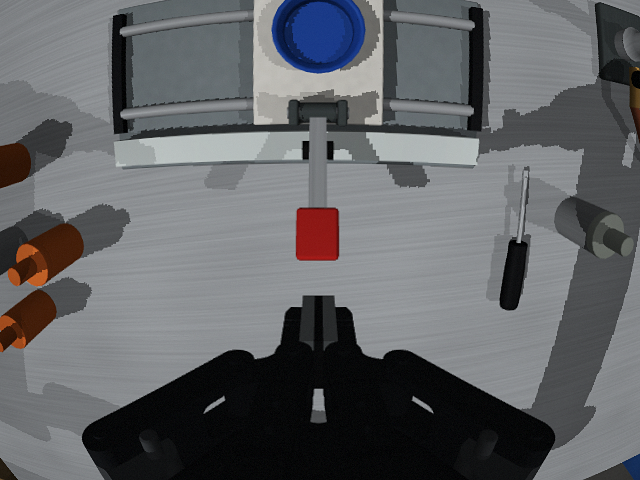

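The wrist view is aligned with the shuttle: paddle at (317,233), hinge at (318,112), cup centred near (319,30), and the strip edge along v≈140.

```bash
python3 - <<'E'
from h import *
np.set_printoptions(precision=4,suppress=True)
f=np.load("pics/w2.npz");p=f['p'];C={k:f[k] for k in('mtx','world_to_cam')}
m,cs=blobs(p,(0,180,80),(4,255,255));c=max(cs,key=lambda c:(200<c[:,0,0].mean()<420)*cv2.contourArea(c))
r=cv2.boundingRect(c);print("paddle",r)
# paddle corners: outer edge (bottom row) higher than inner
u0,u1=r[0],r[0]+r[2];v0,v1=r[1],r[1]+r[3]
for z in(.124,.116,.132):print(z,wz((u0+u1)/2,(v0+v1)/2,z,C))
# outer edge ~ z .135 , inner edge z .1125
for a,z in((v1,.1355),(v0,.1125)):
    A=wz(u0,a,z,C);B=wz(u1,a,z,C);print("edge",a,A,B,"w",np.linalg.norm(A-B))
m,cs=blobs(p,(105,120,40),(130,255,255));c=max(cs,key=cv2.contourArea)
pts=c[:,0];pts=pts[pts[:,1]>2];X=wz(pts[:,0],pts[:,1],.054,C)
A=np.c_[2*X[:,:2],np.ones(len(X))];s=np.linalg.lstsq(A,(X[:,:2]**2).sum(1),rcond=None)[0]
print("cup rim fit",s[:2],"R",np.sqrt(s[2]+s[:2]@s[:2]))
# bar midline: grey between u 300..335 rows 150-200
g=p.astype(int).sum(-1)
# strip front edge: per column lowest bright->bench; use track rails instead: black end blocks
for u in (130,200,240,360,420,470):
    col=g[120:180,u];k=np.abs(np.diff(col)).argsort()[-3:]+120;print(u,sorted(k),[wz(u,kk,.04,C)[:2] for kk in sorted(k)])
# carriage plate lateral edges rows 85..105
for v in(85,95,118):
    row=g[v,235:400];k=np.abs(np.diff(row)).argsort()[-6:]+235;print(v,sorted(k),wz(np.array(sorted(k)),np.full(6,v),.034,C)[:,:2].tolist())
E
```

```text
paddle (296, 208, 43, 52)
0.124 [ 0.4692 -0.0556  0.124 ]
0.116 [ 0.4666 -0.0553  0.116 ]
0.132 [ 0.4719 -0.0558  0.132 ]
edge 260 [ 0.4552 -0.0388  0.1355] [ 0.4521 -0.0692  0.1355] w 0.030578284569228016
edge 208 [ 0.4873 -0.0413  0.1125] [ 0.4841 -0.0731  0.1125] w 0.031917583073396046
cup rim fit [ 0.6305 -0.0722] R 0.03957472083058095
130 [np.int64(130), np.int64(139), np.int64(168)] [array([0.5676, 0.1198]), array([0.5588, 0.1214]), array([0.53  , 0.1271])]
200 [np.int64(133), np.int64(134), np.int64(161)] [array([0.5515, 0.0464]), array([0.5506, 0.0466]), array([0.5252, 0.0505])]
240 [np.int64(131), np.int64(132), np.int64(160)] [array([0.5476, 0.0079]), array([0.5467, 0.0081]), array([0.5208, 0.0116])]
360 [np.int64(123), np.int64(131), np.int64(163)] [array([ 0.5429, -0.1015]), array([ 0.5356, -0.1008]), array([ 0.5061, -0.0984])]
420 [np.int64(133), np.int64(134), np.int64(161)] [array([ 0.5302, -0.1569]), array([ 0.5292, -0.1568]), array([ 0.5038, -0.1555])]
470 [np.int64(137), np.int64(138), np.int64(164)] [array([ 0.5244, -0.2074]), array([ 0.5235, -0.2074]), array([ 0.4
[... 395 characters left out ...]
p.int64(334), np.int64(339), np.int64(346), np.int64(378), np.int64(382)] [[0.5708073848870284, -0.07984929805663701], [0.5707258660224241, -0.08075590212134824], [0.5703273583842536, -0.08529306989230423], [0.5697947375260091, -0.09165899493311769], [0.5677299541416473, -0.12108347127704519], [0.5675141543773207, -0.12481233233277284]]
118 [np.int64(253), np.int64(286), np.int64(287), np.int64(348), np.int64(364), np.int64(381)] [[0.5579337417127725, -0.004541316913769543], [0.5540035689554098, -0.03497977000902137], [0.5538946461380366, -0.035893891537378673], [0.5482792485595507, -0.09149478098716948], [0.5471222765674351, -0.10622655809487852], [0.5460297922853824, -0.12205889486530738]]
```

```bash
python3 -m crank '[{"x":-0.1,"y":-0.1,"z":3,"turn":0},{"x":0,"y":0,"z":3,"turn":0},{"x":0,"y":0,"z":3,"turn":0},{"x":0,"y":0,"z":1.5,"turn":0},{"x":0,"y":0,"z":0,"turn":0}]'
python3 -m crank '[{"x":0,"y":0,"z":0.3,"turn":0},{"x":-0.2,"y":0,"z":0.3,"turn":0},{"x":-0.2,"y":0,"z":0.3,"turn":0},{"x":-0.2,"y":0,"z":0.3,"turn":0},{"x":0,"y":0,"z":0,"turn":0}]'
python3 - <<'E'
from h import *
from plant import manip
s=manip.state();print(s['tool_pos'],s['contact_force'])
p,d,C=grab("wrist","w3")
E
```

```text
time: 2.7
tool_pos: [0.4684, -0.0553, 0.1297]
tool_rot: [-0.001, 0.999, -0.051, -0.003]
contact_force: [0.5, 0.8, 0.0]
gripper_width: -0.0
grasp_force: 0.0
time: 3.2
tool_pos: [0.4648, -0.0553, 0.1212]
tool_rot: [0.0, 0.999, -0.051, 0.001]
contact_force: [1.6, -0.8, 1.3]
gripper_width: -0.002
grasp_force: 1.2
[ 0.46484058 -0.05529022  0.12117166] [ 1.55172668 -0.82482742  1.28359471]
```

View pics/w3.png

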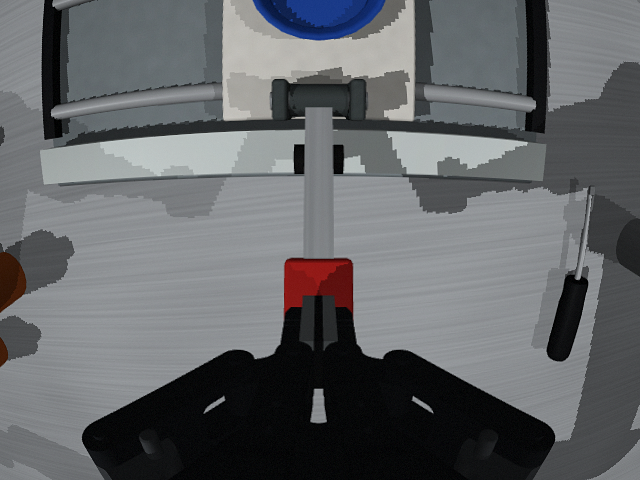

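The closed tips rest on the middle of the paddle at (318,300), centred across its width. I'll press on along the arc.

```bash
python3 -m crank '[{"x":-0.25,"y":0,"z":0.4,"turn":0},{"x":-0.25,"y":0,"z":0.4,"turn":0},{"x":-0.2,"y":0,"z":0.4,"turn":0},{"x":-0.2,"y":0,"z":0.4,"turn":0},{"x":0,"y":0,"z":0,"turn":0}]'
python3 -m crank '[{"x":-0.2,"y":0,"z":0.4,"turn":0},{"x":-0.2,"y":0,"z":0.4,"turn":0},{"x":-0.1,"y":0,"z":0.3,"turn":0},{"x":-0.1,"y":0,"z":0.3,"turn":0},{"x":0,"y":0,"z":0,"turn":0}]'
```

```text
time: 3.75
tool_pos: [0.4543, -0.054, 0.1033]
tool_rot: [-0.0, 0.999, -0.051, -0.001]
contact_force: [1.4, -0.3, 0.8]
gripper_width: 0.002
grasp_force: 0.5
time: 4.25
tool_pos: [0.4487, -0.0534, 0.0897]
tool_rot: [-0.0, 0.999, -0.051, -0.001]
contact_force: [0.9, -0.0, 1.5]
gripper_width: 0.003
grasp_force: 0.7
```

```bash
python3 -m crank '[{"x":-0.05,"y":0,"z":0.2,"turn":0},{"x":-0.05,"y":0,"z":0.2,"turn":0},{"x":-0.05,"y":0,"z":0.2,"turn":0}]'
python3 -m crank '[{"x":-0.05,"y":0,"z":0.2,"turn":0},{"x":-0.05,"y":0,"z":0.2,"turn":0}]'
python3 -m crank '[{"x":-0.05,"y":0,"z":0.15,"turn":0},{"x":0,"y":0,"z":0.15,"turn":0}]'
python3 -m crank '[{"x":0,"y":0,"z":0,"turn":0}]'
```

```text
time: 4.55
tool_pos: [0.4474, -0.0533, 0.0841]
tool_rot: [-0.0, 0.999, -0.051, -0.0]
contact_force: [0.6, 0.6, 4.2]
gripper_width: 0.002
grasp_force: 1.6
time: 4.75
tool_pos: [0.4467, -0.0532, 0.0801]
tool_rot: [-0.0, 0.999, -0.051, -0.0]
contact_force: [1.7, 0.3, 2.3]
gripper_width: 0.001
grasp_force: 1.6
time: 4.95
tool_pos: [0.4463, -0.0532, 0.0772]
tool_rot: [-0.0, 0.999, -0.051, -0.0]
contact_force: [0.0, -0.3, 2.8]
gripper_width: -0.0
grasp_force: 1.6
time: 5.05
tool_pos: [0.4461, -0.0532, 0.077]
tool_rot: [-0.0, 0.999, -0.051, -0.0]
contact_force: [0.5, -0.4, 1.4]
gripper_width: 0.0
grasp_force: 0.8
```

```bash
for i in 1 2 3 4; do :; done
python3 -m crank '[{"x":0,"y":0,"z":0.15,"turn":0},{"x":0,"y":0,"z":0.15,"turn":0}]' | grep -E "pos|contact"
python3 -m crank '[{"x":0,"y":0,"z":0.15,"turn":0},{"x":0,"y":0,"z":0.15,"turn":0}]' | grep -E "pos|contact"
python3 -m crank '[{"x":0,"y":0,"z":0.1,"turn":0},{"x":0,"y":0,"z":0.1,"turn":0}]' | grep -E "pos|contact"
```

```text
tool_pos: [0.4459, -0.0531, 0.074]
contact_force: [-0.4, 1.2, 3.0]
tool_pos: [0.4456, -0.0531, 0.0708]
contact_force: [-2.9, 1.1, 3.4]
tool_pos: [0.4458, -0.0532, 0.0689]
contact_force: [-2.4, 0.2, 3.7]
```

```bash
python3 -m crank '[{"x":0,"y":0,"z":0.1,"turn":0},{"x":0,"y":0,"z":0.1,"turn":0}]' | grep -E "pos|contact"
python3 -m crank '[{"x":0,"y":0,"z":0.1,"turn":0},{"x":0,"y":0,"z":0.1,"turn":0}]' | grep -E "pos|contact"
python3 -m crank '[{"x":0,"y":0,"z":0.1,"turn":0},{"x":0,"y":0,"z":0.1,"turn":0}]' | grep -E "pos|contact"
```

```text
tool_pos: [0.4461, -0.0532, 0.0672]
contact_force: [-3.1, 0.3, 2.3]
tool_pos: [0.4462, -0.0532, 0.0652]
contact_force: [-3.6, 0.1, 3.5]
tool_pos: [0.4462, -0.0532, 0.0634]
contact_force: [-3.9, -0.0, 6.2]
```

```bash
python3 -m crank '[{"x":0,"y":0,"z":0.1,"turn":0},{"x":0,"y":0,"z":0,"turn":0}]' | grep -E "pos|contact"
python3 -m crank '[{"x":0,"y":0,"z":0.1,"turn":0},{"x":0,"y":0,"z":0,"turn":0}]' | grep -E "pos|contact"
```

```text
tool_pos: [0.4461, -0.0532, 0.0625]
contact_force: [-4.3, 1.1, 6.1]
tool_pos: [0.4461, -0.0532, 0.0617]
contact_force: [-5.0, 0.9, 6.4]
```

```bash
python3 -m crank '[{"x":-0.1,"y":0,"z":0.1,"turn":0},{"x":0,"y":0,"z":0,"turn":0}]' | grep -E "pos|contact"
python3 -m crank '[{"x":0,"y":0,"z":0.1,"turn":0},{"x":0,"y":0,"z":0,"turn":0}]' | grep -E "pos|contact"
```

```text
tool_pos: [0.4461, -0.0532, 0.0613]
contact_force: [-3.4, 0.3, 7.3]
tool_pos: [0.4461, -0.0532, 0.0605]
contact_force: [-3.7, 0.8, 8.5]
```

```bash
python3 -m crank '[{"x":-0.05,"y":0,"z":0.1,"turn":0},{"x":0,"y":0,"z":0,"turn":0}]' | grep -E "pos|contact"
python3 -m crank '[{"x":0,"y":0,"z":0.1,"turn":0},{"x":0,"y":0,"z":0,"turn":0}]' | grep -E "pos|contact"
python3 -m crank '[{"x":0,"y":0,"z":0,"turn":0},{"x":0,"y":0,"z":0,"turn":0}]' | grep -E "pos|contact"
```

```text
tool_pos: [0.4461, -0.0533, 0.0599]
contact_force: [-3.4, 0.8, 9.7]
tool_pos: [0.4461, -0.0533, 0.059]
contact_force: [-3.9, 0.7, 10.9]
tool_pos: [0.446, -0.0532, 0.059]
contact_force: [-3.9, 1.8, 10.7]
```

```bash
python3 -m crank '[{"x":0,"y":0,"z":0.1,"turn":0},{"x":0,"y":0,"z":0,"turn":0},{"x":0,"y":0,"z":0,"turn":0}]' | grep -E "pos|contact"
python3 -m crank '[{"x":0,"y":0,"z":-0.2,"turn":0},{"x":0,"y":0,"z":-0.3,"turn":0},{"x":0,"y":0,"z":-0.3,"turn":0},{"x":0,"y":0,"z":-0.3,"turn":0},{"x":0,"y":0,"z":-0.4,"turn":0}]' | grep -E "pos|contact"
python3 -m crank '[{"x":-0.3,"y":0,"z":-2,"turn":0},{"x":0,"y":0,"z":-4,"turn":0},{"x":0,"y":0,"z":-4,"turn":0},{"x":0,"y":0,"z":-4,"turn":0},{"x":0,"y":0,"z":0,"turn":0}]'
python3 - <<'E'
from h import *
np.set_printoptions(precision=4,suppress=True)
p,d,C=grab("wrist","w4")
m,cs=blobs(p,(0,180,80),(4,255,255))
for c in cs:
    r=cv2.boundingRect(c);u,v=r[0]+r[2]/2,r[1]+r[3]/2
    print(r,[(z,wz(u,v,z,C)) for z in(.055,.060)], np.linalg.norm(wz(r[0],v,.058,C)-wz(r[0]+r[2],v,.058,C)))
E
```

```text
tool_pos: [0.4461, -0.0533, 0.0582]
contact_force: [-4.9, 1.7, 10.1]
tool_pos: [0.4444, -0.053, 0.0711]
contact_force: [0.8, 0.4, 0.7]
time: 8.95
tool_pos: [0.4452, -0.0537, 0.2186]
tool_rot: [0.001, 0.999, -0.051, 0.006]
contact_force: [0.7, -0.1, 0.3]
gripper_width: -0.002
grasp_force: 0.0
(299, 187, 38, 45) [(0.055, array([ 0.4507, -0.054 ,  0.055 ])), (0.06, array([ 0.4519, -0.0541,  0.06  ]))] 0.03204999846771293
```

View pics/w4.png

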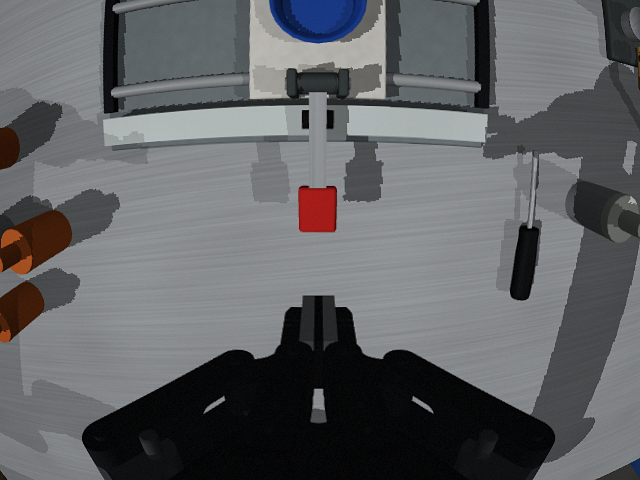

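The lever is down with the paddle at (318,209), and the shuttle has not moved. Next is the blue canister.

```bash
python3 -m crank '[{"x":-0.87,"y":-4.18,"z":0,"turn":0},{"x":-0.87,"y":-4.18,"z":0,"turn":0},{"x":-0.87,"y":-4.18,"z":0,"turn":0},{"x":-0.87,"y":-4.18,"z":0,"turn":0},{"x":-0.87,"y":-4.18,"z":0,"turn":0}]' 50
python3 -m crank '[{"x":-0.87,"y":-4.18,"z":0,"turn":0},{"x":-0.87,"y":-4.18,"z":0,"turn":0},{"x":-0.87,"y":-4.18,"z":0,"turn":0},{"x":-0.87,"y":-4.18,"z":0,"turn":0},{"x":-0.87,"y":-4.18,"z":0,"turn":0}]'
python3 -m crank '[{"x":0,"y":0,"z":0,"turn":0},{"x":0,"y":0,"z":0,"turn":0},{"x":0,"y":0,"z":0,"turn":0}]'
python3 - <<'E'
from h import *
np.set_printoptions(precision=4,suppress=True)
p,d,C=grab("wrist","w5")
m,cs=blobs(p,(105,120,40),(130,255,255))
for c in cs:
    r=cv2.boundingRect(c);print(r)
for n in ("top","scene"):
    p,d,C=grab(n,n+"5")
E
```

```text
time: 9.5
tool_pos: [0.4185, 0.161, 0.2096]
tool_rot: [0.0, 0.999, -0.051, -0.001]
contact_force: [-0.3, -0.0, 0.9]
gripper_width: 0.501
grasp_force: 0.0
time: 10.0
tool_pos: [0.3966, 0.3732, 0.2093]
tool_rot: [0.001, 0.999, -0.051, -0.001]
contact_force: [1.1, -0.1, 0.5]
gripper_width: 0.497
grasp_force: 0.0
time: 10.3
tool_pos: [0.3976, 0.3709, 0.2101]
tool_rot: [0.001, 0.999, -0.051, -0.001]
contact_force: [0.2, -0.7, -0.9]
gripper_width: 0.498
grasp_force: 0.0
(277, 109, 70, 70)
```

View pics/w5.png

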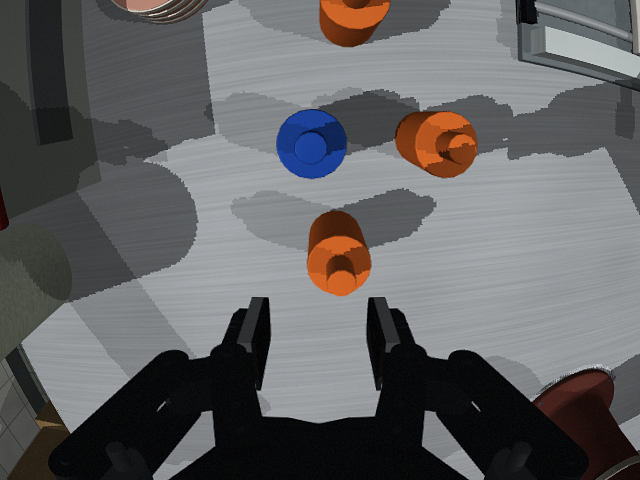

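The blue lid is at (312,144) with its post at (310,147). The three orange canisters around it are well clear.

```bash
python3 - <<'E'
from h import *
np.set_printoptions(precision=4,suppress=True)
f=np.load("pics/w5.npz");p=f['p'];C={k:f[k] for k in('mtx','world_to_cam')}
m,cs=blobs(p,(105,120,40),(130,255,255));c=cs[0][:,0]
X=wz(c[:,0],c[:,1],.080,C);(a,r)=cv2.minEnclosingCircle(X[:,:2].astype(np.float32));print("lid",a,r)
print("post by hand",wz(310,147,.112,C))
f=np.load("pics/top5.npz");K,T=f['mtx'],f['world_to_cam'];m,cs=blobs(f['p'],(105,120,50),(130,255,255))
for c in cs:
    (u,v),r=cv2.minEnclosingCircle(c);print("top",u,v,r,onz(u,v,.08,K,T),onz(u,v,.054,K,T))
from plant import manip
s=manip.state();P=s['tool_pos'];d=np.array(a)-P[:2];print("dxy tool cm",100*(d@[.995,-.1]),100*(d@[-.1,-.995]))
E
```

```text
lid (0.45956405997276306, 0.3697604835033417) 0.025824496522545815
post by hand [0.46   0.3701 0.112 ]
top 184.8216094970703 296.9321594238281 10.630776405334473 [0.461  0.3702 0.08  ] [0.4612 0.3768 0.054 ]
top 357.8855285644531 225.93373107910156 15.396658897399902 [ 0.6287 -0.0692  0.08  ] [ 0.6321 -0.0711  0.054 ]
dxy tool cm 6.1227619749262585 -0.5096675858062101
```

```bash
python3 -m crank '[{"x":3.1,"y":-0.26,"z":0,"turn":0},{"x":3.1,"y":-0.26,"z":0,"turn":0},{"x":0,"y":0,"z":2.5,"turn":0},{"x":0,"y":0,"z":2.5,"turn":0},{"x":0,"y":0,"z":2.5,"turn":0}]'
python3 -m crank '[{"x":0,"y":0,"z":2.5,"turn":0},{"x":0,"y":0,"z":1.5,"turn":0},{"x":0,"y":0,"z":1,"turn":0},{"x":0,"y":0,"z":0,"turn":0},{"x":0,"y":0,"z":0,"turn":0}]'
python3 -m crank '[{"x":0,"y":0,"z":0,"turn":0},{"x":0,"y":0,"z":0,"turn":0},{"x":0,"y":0,"z":0,"turn":0},{"x":0,"y":0,"z":0,"turn":0},{"x":0,"y":0,"z":0,"turn":0}]' 0
```

```text
time: 10.95
tool_pos: [0.4609, 0.3698, 0.1359]
tool_rot: [-0.0, 0.999, -0.052, 0.0]
contact_force: [-1.0, -0.1, 0.9]
gripper_width: 0.498
grasp_force: 0.0
time: 11.45
tool_pos: [0.4608, 0.371, 0.0874]
tool_rot: [-0.0, 0.999, -0.051, 0.001]
contact_force: [0.7, 0.2, 0.1]
gripper_width: 0.497
grasp_force: 0.0
time: 11.95
tool_pos: [0.4611, 0.3711, 0.088]
tool_rot: [-0.0, 0.999, -0.051, 0.001]
contact_force: [-0.2, -2.7, 6.7]
gripper_width: 0.241
grasp_force: 58.5
```

```bash
python3 -m crank '[{"x":0,"y":0,"z":-1,"turn":0},{"x":0,"y":0,"z":-2.5,"turn":0},{"x":0,"y":0,"z":-3.5,"turn":0},{"x":0,"y":0,"z":-3.5,"turn":0},{"x":0,"y":0,"z":-3.5,"turn":0}]'
python3 -m crank '[{"x":0,"y":0,"z":-1.5,"turn":0},{"x":1,"y":2,"z":0,"turn":0},{"x":1.5,"y":3,"z":0,"turn":0},{"x":1.7,"y":3.4,"z":0,"turn":0},{"x":1.7,"y":3.4,"z":0,"turn":0}]'
python3 -m crank '[{"x":1.7,"y":3.4,"z":0,"turn":0},{"x":1.7,"y":3.4,"z":0,"turn":0},{"x":1.7,"y":3.4,"z":0,"turn":0},{"x":1.7,"y":3.4,"z":0,"turn":0},{"x":1.7,"y":3.4,"z":0,"turn":0}]'
python3 -m crank '[{"x":1.7,"y":3.4,"z":0,"turn":0},{"x":1.7,"y":3.4,"z":0,"turn":0},{"x":1.5,"y":3,"z":0,"turn":0},{"x":1,"y":2,"z":0,"turn":0},{"x":0,"y":0,"z":0,"turn":0}]'
python3 - <<'E'
from h import *
p,d,C=grab("wrist","w6");grab("top","top6")
E
```

```text
time: 12.45
tool_pos: [0.4593, 0.3706, 0.2269]
tool_rot: [0.0, 0.999, -0.051, -0.001]
contact_force: [0.7, 0.1, -2.7]
gripper_width: 0.236
grasp_force: 58.8
time: 12.95
tool_pos: [0.5062, 0.2462, 0.2396]
tool_rot: [0.0, 0.999, -0.051, -0.001]
contact_force: [0.6, -0.7, -2.5]
gripper_width: 0.234
grasp_force: 59.0
time: 13.45
tool_pos: [0.5735, 0.0682, 0.2396]
tool_rot: [-0.0, 0.999, -0.051, -0.001]
contact_force: [0.0, 1.0, -2.0]
gripper_width: 0.237
grasp_force: 59.0
time: 13.95
tool_pos: [0.6205, -0.0564, 0.2393]
tool_rot: [0.0, 0.999, -0.053, -0.001]
contact_force: [-0.1, 1.1, -2.8]
gripper_width: 0.236
grasp_force: 59.1
```

View pics/w6.png

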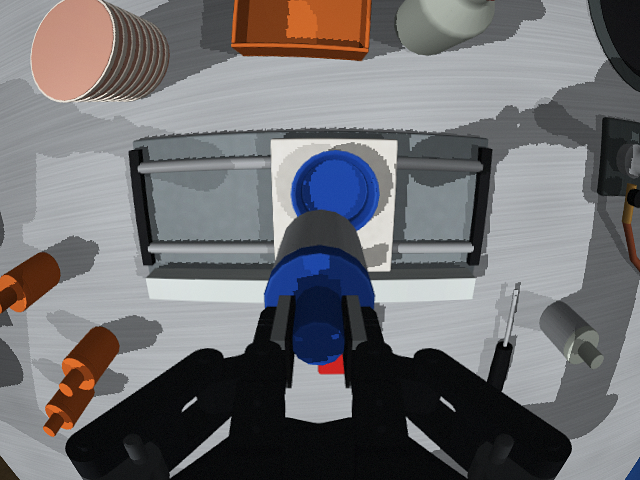

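The can hangs upright at about (320,260), and the cup is in view with its centre near (335,190). I'll refit the cup from this picture.

```bash
python3 - <<'E'
from h import *
from plant import manip
np.set_printoptions(precision=4,suppress=True)
f=np.load("pics/w6.npz");p=f['p'];C={k:f[k] for k in('mtx','world_to_cam')}
m,cs=blobs(p,(105,120,30),(130,255,255))
for c in cs:
    r=cv2.boundingRect(c)
    if r[1]<180:
        q=c[:,0]
        for vm in(180,200,212):
            w=q[q[:,1]<vm];X=wz(w[:,0],w[:,1],.054,C)[:,:2]
            A=np.c_[2*X,np.ones(len(X))];s=np.linalg.lstsq(A,(X**2).sum(1),rcond=None)[0];print(r,vm,s[:2],np.sqrt(s[2]+s[:2]@s[:2]))
P=manip.state()['tool_pos'];print(P)
d=np.array([.632,-.072])-P[:2];print(100*(d@[.995,-.1]),100*(d@[-.1,-.995]))
E
```

```text
(291, 150, 89, 81) 180 [ 0.631  -0.0722] 0.03926176286588704
(291, 150, 89, 81) 200 [ 0.6308 -0.0722] 0.03942284979122413
(291, 150, 89, 81) 212 [ 0.6364 -0.0735] 0.035653300635390316
[ 0.62   -0.0537  0.2397]
1.3817982195018395 1.7002357530173706
```

```bash
python3 -m crank '[{"x":0.68,"y":0.85,"z":0,"turn":0},{"x":0.68,"y":0.85,"z":0,"turn":0},{"x":0,"y":0,"z":2,"turn":0},{"x":0,"y":0,"z":2,"turn":0},{"x":0,"y":0,"z":0,"turn":0}]'
python3 -m crank '[{"x":0,"y":0,"z":2,"turn":0},{"x":0,"y":0,"z":2,"turn":0},{"x":0,"y":0,"z":1,"turn":0},{"x":0,"y":0,"z":1,"turn":0},{"x":0,"y":0,"z":0,"turn":0}]'
python3 -m crank '[{"x":0,"y":0,"z":0.2,"turn":0},{"x":0,"y":0,"z":0.2,"turn":0},{"x":0,"y":0,"z":0.2,"turn":0},{"x":0,"y":0,"z":0,"turn":0},{"x":0,"y":0,"z":0,"turn":0}]'
```

```text
time: 14.55
tool_pos: [0.6306, -0.0717, 0.1974]
tool_rot: [-0.001, 0.999, -0.051, -0.003]
contact_force: [-0.9, 0.5, -3.4]
gripper_width: 0.236
grasp_force: 59.2
time: 15.05
tool_pos: [0.6319, -0.0719, 0.1402]
tool_rot: [-0.0, 0.999, -0.051, -0.001]
contact_force: [0.1, 1.2, -2.6]
gripper_width: 0.232
grasp_force: 59.2
time: 15.55
tool_pos: [0.6325, -0.0722, 0.1355]
tool_rot: [0.0, 0.999, -0.051, 0.0]
contact_force: [-0.3, -0.1, -2.7]
gripper_width: 0.234
grasp_force: 59.2
```

```bash
python3 -m crank '[{"x":0,"y":0,"z":0.2,"turn":0},{"x":0,"y":0,"z":0.2,"turn":0},{"x":0,"y":0,"z":0.2,"turn":0},{"x":0,"y":0,"z":0,"turn":0}]' | grep -E "pos|cont"
python3 -m crank '[{"x":0,"y":0,"z":0.1,"turn":0},{"x":0,"y":0,"z":0.1,"turn":0},{"x":0,"y":0,"z":0,"turn":0}]' | grep -E "pos|cont"
python3 -m crank '[{"x":0,"y":0,"z":0.1,"turn":0},{"x":0,"y":0,"z":0,"turn":0}]' | grep -E "pos|cont"
```

```text
tool_pos: [0.6321, -0.072, 0.1287]
contact_force: [-0.1, 0.2, -2.3]
tool_pos: [0.6323, -0.0721, 0.1271]
contact_force: [-0.8, 0.6, -1.8]
tool_pos: [0.6324, -0.0721, 0.1262]
contact_force: [-0.4, 0.9, -2.3]
```

```bash
python3 -m crank '[{"x":0,"y":0,"z":0.1,"turn":0},{"x":0,"y":0,"z":0,"turn":0}]' | grep -E "pos|cont"
python3 -m crank '[{"x":0,"y":0,"z":0.1,"turn":0},{"x":0,"y":0,"z":0,"turn":0}]' | grep -E "pos|cont"
```

```text
tool_pos: [0.6328, -0.0722, 0.1261]
contact_force: [-0.2, -0.5, 1.2]
tool_pos: [0.6331, -0.0724, 0.1261]
contact_force: [-1.7, 0.4, 4.9]
```

It touched down at the expected height (TCP 0.126), so I'll release it and back off.

```bash
python3 -m crank '[{"x":0,"y":0,"z":0,"turn":0},{"x":0,"y":0,"z":0,"turn":0},{"x":0,"y":0,"z":0,"turn":0},{"x":0,"y":0,"z":0,"turn":0},{"x":0,"y":0,"z":0,"turn":0}]' 45
python3 -m crank '[{"x":0,"y":0,"z":-1,"turn":0},{"x":0,"y":0,"z":-2,"turn":0},{"x":0,"y":0,"z":-3,"turn":0},{"x":0,"y":0,"z":-3,"turn":0},{"x":0,"y":0,"z":-3,"turn":0}]'
python3 -m crank '[{"x":-4,"y":0,"z":0,"turn":0},{"x":-4,"y":0,"z":0,"turn":0},{"x":-4,"y":0,"z":0,"turn":0},{"x":-4,"y":0,"z":0,"turn":0},{"x":0,"y":0,"z":0,"turn":0}]' 80
python3 - <<'E'
from h import *
from plant import manip
np.set_printoptions(precision=4,suppress=True)
p,d,C=grab("wrist","w7");print(manip.state()['tool_pos'])
m,cs=blobs(p,(0,180,80),(4,255,255))
for c in cs:
    r=cv2.boundingRect(c);u,v=r[0]+r[2]/2,r[1]+r[3]/2
    print("red",r,wz(u,v,.058,C))
m,cs=blobs(p,(105,120,30),(130,255,255))
for c in cs: print("blue",cv2.boundingRect(c))
E
```

```text
time: 17.35
tool_pos: [0.6324, -0.0721, 0.1241]
tool_rot: [-0.0, 0.999, -0.051, -0.0]
contact_force: [-0.2, -0.8, -0.3]
gripper_width: 0.447
grasp_force: 0.0
time: 17.85
tool_pos: [0.6324, -0.0721, 0.2464]
tool_rot: [0.0, 0.999, -0.051, 0.0]
contact_force: [0.3, -0.2, -0.6]
gripper_width: 0.447
grasp_force: 0.0
time: 18.35
tool_pos: [0.4697, -0.055, 0.2442]
tool_rot: [0.0, 0.999, -0.051, -0.0]
contact_force: [1.2, -0.3, -1.5]
gripper_width: 0.8
grasp_force: 0.0
[ 0.4718 -0.0555  0.2449]
red (303, 206, 34, 40) [ 0.4515 -0.0544  0.058 ]
blue (622, 451, 18, 29)
blue (274, 0, 92, 73)
```

View pics/w7.png

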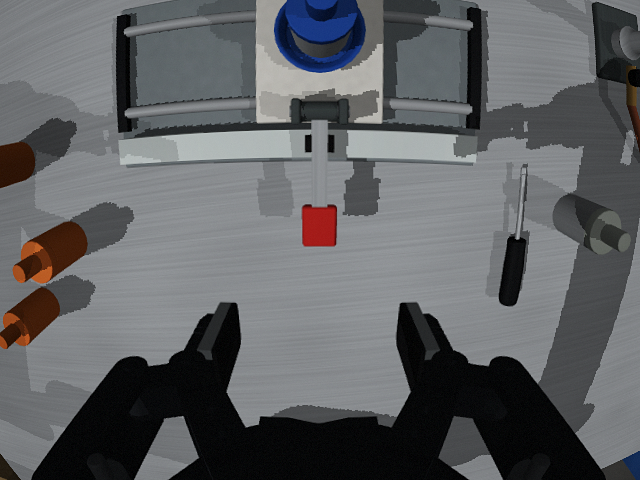

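The canister stands in the cup at (320,30), and the lever is still down with the paddle at (320,226). Now I'll pinch the paddle and lift it along its arc.

```bash
python3 -m crank '[{"x":-2.0,"y":0.09,"z":3,"turn":0},{"x":0,"y":0,"z":4,"turn":0},{"x":0,"y":0,"z":4,"turn":0},{"x":0,"y":0,"z":4,"turn":0},{"x":0,"y":0,"z":0,"turn":0}]'
python3 -m crank '[{"x":0,"y":0,"z":2,"turn":0},{"x":0,"y":0,"z":2,"turn":0},{"x":0,"y":0,"z":1.5,"turn":0},{"x":0,"y":0,"z":0.8,"turn":0},{"x":0,"y":0,"z":0,"turn":0}]'
python3 -m crank '[{"x":0,"y":0,"z":0,"turn":0},{"x":0,"y":0,"z":0,"turn":0},{"x":0,"y":0,"z":0,"turn":0},{"x":0,"y":0,"z":0,"turn":0},{"x":0,"y":0,"z":0,"turn":0}]' 0
```

```text
time: 18.9
tool_pos: [0.4498, -0.0536, 0.089]
tool_rot: [-0.001, 0.999, -0.051, -0.005]
contact_force: [-1.2, 0.3, 0.3]
gripper_width: 0.804
grasp_force: 0.0
time: 19.4
tool_pos: [0.4542, -0.0549, 0.0321]
tool_rot: [0.0, 0.999, -0.051, 0.0]
contact_force: [0.6, -0.4, -0.1]
gripper_width: 0.799
grasp_force: 0.0
time: 19.9
tool_pos: [0.4544, -0.0546, 0.0327]
tool_rot: [-0.0, 0.999, -0.051, 0.001]
contact_force: [-0.7, 2.7, 5.4]
gripper_width: 0.369
grasp_force: 59.3
```

```bash
python3 -m crank '[{"x":0,"y":0,"z":-0.3,"turn":0},{"x":0,"y":0,"z":-0.3,"turn":0},{"x":0,"y":0,"z":-0.3,"turn":0},{"x":0,"y":0,"z":-0.4,"turn":0},{"x":0,"y":0,"z":-0.4,"turn":0}]'
python3 -m crank '[{"x":0.05,"y":0,"z":-0.4,"turn":0},{"x":0.07,"y":0,"z":-0.4,"turn":0},{"x":0.08,"y":0,"z":-0.4,"turn":0},{"x":0.1,"y":0,"z":-0.4,"turn":0},{"x":0,"y":0,"z":0,"turn":0}]'
```

```text
time: 20.4
tool_pos: [0.4539, -0.0547, 0.0475]
tool_rot: [0.0, 0.999, -0.051, 0.001]
contact_force: [10.4, -0.4, -11.8]
gripper_width: 0.36
grasp_force: 60.2
time: 20.9
tool_pos: [0.4556, -0.0549, 0.063]
tool_rot: [0.0, 0.999, -0.051, -0.0]
contact_force: [4.6, 0.1, -7.4]
gripper_width: 0.362
grasp_force: 60.8
```

```bash
python3 -m crank '[{"x":0.12,"y":0,"z":-0.4,"turn":0},{"x":0.13,"y":0,"z":-0.4,"turn":0},{"x":0.14,"y":0,"z":-0.4,"turn":0},{"x":0.15,"y":0,"z":-0.4,"turn":0},{"x":0,"y":0,"z":0,"turn":0}]'
python3 -m crank '[{"x":0.17,"y":0,"z":-0.4,"turn":0},{"x":0.19,"y":0,"z":-0.4,"turn":0},{"x":0.2,"y":0,"z":-0.4,"turn":0},{"x":0.2,"y":0,"z":-0.3,"turn":0},{"x":0,"y":0,"z":0,"turn":0}]'
python3 - <<'E'
from plant import manip
print(manip.state()['contact_force'])
E
```

```text
time: 21.4
tool_pos: [0.4599, -0.0552, 0.0787]
tool_rot: [-0.0, 0.999, -0.051, -0.002]
contact_force: [2.3, 0.3, -11.1]
gripper_width: 0.359
grasp_force: 60.5
time: 21.9
tool_pos: [0.4689, -0.0561, 0.0958]
tool_rot: [-0.0, 0.999, -0.051, -0.001]
contact_force: [-4.2, -0.6, -6.1]
gripper_width: 0.357
grasp_force: 60.6
[-4.15613857 -0.58424769 -6.07116253]
```

```bash
python3 -m crank '[{"x":0.1,"y":0,"z":-0.2,"turn":0},{"x":0,"y":0,"z":0,"turn":0}]' | grep -E "pos|cont"
python3 -m crank '[{"x":0.1,"y":0,"z":-0.2,"turn":0},{"x":0,"y":0,"z":0,"turn":0}]' | grep -E "pos|cont"
python3 -m crank '[{"x":0.1,"y":0,"z":-0.1,"turn":0},{"x":0,"y":0,"z":0,"turn":0}]' | grep -E "pos|cont"
```

```text
tool_pos: [0.4699, -0.0563, 0.0974]
contact_force: [-3.8, 1.4, -8.5]
tool_pos: [0.4712, -0.0565, 0.0993]
contact_force: [-2.0, 1.2, -10.1]
tool_pos: [0.4719, -0.0565, 0.1003]
contact_force: [-4.4, 0.9, -9.4]
```

```bash
python3 -m crank '[{"x":0.1,"y":0,"z":-0.2,"turn":0},{"x":0,"y":0,"z":0,"turn":0}]' | grep -E "pos|cont"
python3 -m crank '[{"x":0.1,"y":0,"z":-0.2,"turn":0},{"x":0,"y":0,"z":0,"turn":0}]' | grep -E "pos|cont"
```

```text
tool_pos: [0.473, -0.0567, 0.1019]
contact_force: [-2.3, -0.0, -13.0]
tool_pos: [0.473, -0.0566, 0.1021]
contact_force: [1.2, -0.4, -24.2]
```

On its stop. I'll relax the lift, open, and rise clear.

```bash
python3 -m crank '[{"x":0,"y":0,"z":0.2,"turn":0},{"x":0,"y":0,"z":0,"turn":0},{"x":0,"y":0,"z":0,"turn":0},{"x":0,"y":0,"z":0,"turn":0},{"x":0,"y":0,"z":0,"turn":0}]' 75
python3 -m crank '[{"x":0,"y":0,"z":0,"turn":0},{"x":0,"y":0,"z":-1,"turn":0},{"x":0,"y":0,"z":-3,"turn":0},{"x":0,"y":0,"z":-4,"turn":0},{"x":0,"y":0,"z":-4,"turn":0}]'
python3 -m crank '[{"x":-4,"y":0,"z":-1,"turn":0},{"x":0,"y":0,"z":0,"turn":0},{"x":0,"y":0,"z":0,"turn":0},{"x":0,"y":0,"z":0,"turn":0}]' | grep -E "pos|cont"
python3 - <<'E'
from h import *
np.set_printoptions(precision=4,suppress=True)
p,d,C=grab("wrist","w8")
m,cs=blobs(p,(0,180,80),(4,255,255))
for c in cs:
    r=cv2.boundingRect(c);u,v=r[0]+r[2]/2,r[1]+r[3]/2
    print("red",r,wz(u,v,.124,C))
    for z in (.1355,.12): print(z,np.linalg.norm(wz(r[0],r[1]+r[3]-4,z,C)-wz(r[0]+r[2],r[1]+r[3]-4,z,C)))
p,d,C=grab("top","top8");X=cloud(d,C['mtx'],C['world_to_cam'])
for q in blobs(p,(0,200,90),(4,255,255))[1]+blobs(p,(105,120,50),(130,255,255))[1]:
    M=np.zeros(d.shape,np.uint8);cv2.drawContours(M,[q],-1,1,-1);P=X[(M>0)&(d>0)];hi=P[P[:,2]>np.percentile(P[:,2],97)-.006];print(cv2.boundingRect(q),np.median(P,0),hi.mean(0))
E
```

```text
time: 23.4
tool_pos: [0.4755, -0.0571, 0.104]
tool_rot: [0.0, 0.999, -0.051, 0.002]
contact_force: [-0.1, -0.5, 0.4]
gripper_width: 0.751
grasp_force: 0.0
time: 23.9
tool_pos: [0.4737, -0.0566, 0.2238]
tool_rot: [-0.0, 0.999, -0.051, -0.0]
contact_force: [0.7, -0.0, 0.1]
gripper_width: 0.75
grasp_force: 0.0
tool_pos: [0.4344, -0.0527, 0.2318]
contact_force: [0.4, 0.7, -0.7]
red (295, 157, 47, 54) [ 0.4702 -0.0561  0.124 ]
0.1355 0.031171611484698936
0.12 0.033193905630082926
(33, 178, 49, 129) [0.5767 0.6413 0.1633] [0.5852 0.6418 0.1645]
(399, 148, 12, 12) [ 0.7892 -0.1798  0.1704] [ 0.7895 -0.1795  0.1719]
(343, 211, 31, 31) [ 0.6254 -0.0675  0.0864] [ 0.6317 -0.072   0.151 ]
```

View pics/w8.png

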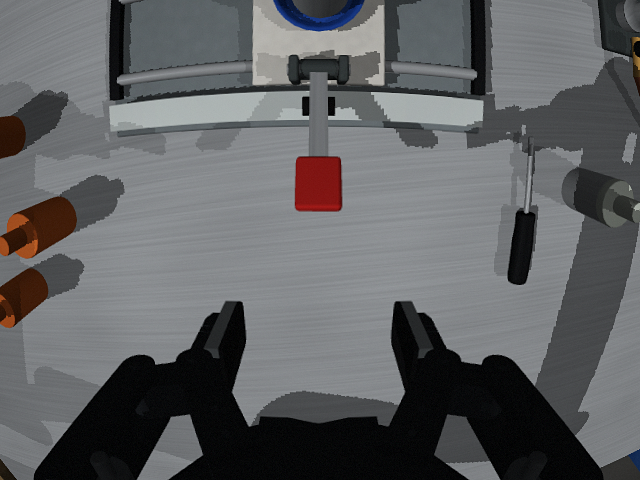

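The paddle is back at its starting point (318,184), within 1 mm of the first measurement. The can's post top is at (0.632, -0.072, 0.151), so it is seated, and the robot touches nothing.

```bash
python3 -c "
from plant import manip
print(manip.job_done())"
```

```text
the job is handed in; nothing more can be done
None
```

I handed the job in at about 24 s: the brake was pressed to about 11 N, the blue-lidded canister is seated in the cup, and the lever is back on its upper stop with no measurable shuttle shift; no verdict was returned, and the shoe's holding force after letting go could not be read directly.

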